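# Ring for the stallholder and point out the arched tile and the round brooch

## Task

A customer wants the round-topped slate tile and the round copper brooch: call the stallholder by pressing the counter bell's plunger right down with the fingertips and letting it up again, then point out first the arched tile and then the round brooch, each time keeping the fingertips still a couple of centimetres above its middle for at least two seconds without touching it. Finish still pointing at the round brooch. Touch nothing but the bell, pick nothing up or shift it, and carry the fingertips well above the other tiles and brooches so that you do not seem to point at them.

Things in the scene. Friction and masses are not known exactly. Their poses are not given: they have to be found in the camera images.
- plunger (a joint): Plunger of the counter bell: 0 at rest, grows to 0.006 m when pressed right down; a spring pushes back with about 1.6 N at rest and 4 N fully down. The bell rings at 4 mm and more.
- bell_top (a point): Centre of the top face of the bell's brass plunger cap (22 mm across), 62 mm above the trestle at rest; the cap stands 17 mm above a steel dome 74 mm across on a dark wooden foot 84 mm across. The bell is fixed to the trestle, at its left or right side.
- bell: The counter bell's foot and dome. Origin: centre of its underside, z up.
- arch_top (a point): Top of the arch of the round-topped slate tile, middle of its 8 mm thickness; z up; 142 mm above the trestle.
- tile_arch: The arched tile: dark slate 60 mm wide, 8 mm thick, with a half-round top, its top 97 mm above its origin, white circles on it, held upright in a small steel spring clip on the rail. Origin: centre of the clip's underside, on top of the rail, 45 mm above the trestle; z up, y along the tile's width, x the way the white-painted face looks (away from the robot). Fixed in its clip. 
- tile_square: Flat-topped slate tile 70 mm wide and 65 mm high, its top 77 mm above its origin, held upright in a small steel spring clip on the rail. Origin: centre of the clip's underside, on top of the rail, 45 mm above the trestle; z up, y along the tile's width, x the way the white-painted face looks (away from the robot). Fixed in its clip. 
- tile_tall: Narrow flat-topped slate tile 45 mm wide and 100 mm high, its top 112 mm above its origin, held upright in a small steel spring clip on the rail. Origin: centre of the clip's underside, on top of the rail, 45 mm above the trestle; z up, y along the tile's width, x the way the white-painted face looks (away from the robot). Fixed in its clip. 
- tile_gable: Slate tile 60 mm wide with a pointed top like a house gable, its point 101 mm above its origin, held upright in a small steel spring clip on the rail. Origin: centre of the clip's underside, on top of the rail, 45 mm above the trestle; z up, y along the tile's width, x the way the white-painted face looks (away from the robot). Fixed in its clip. 
- rail: Grey-painted front rail 500 mm long (y), 30 mm thick and 45 mm high on the side of the goods away from the robot, carrying the four tiles 120 mm apart in any order. Origin: centre of its underside. Fixed.
- brooch_top (a point): Centre of the top face of the round copper brooch, 35 mm above the trestle; z up.
- brooch_round: The round copper brooch, a disc 52 mm across and 5 mm thick with a small boss, on a square walnut display block (64 x 64 mm, 30 mm high with its cream pad). Origin: centre of the block's underside, z up; the copper's top is 35 mm above it. Loose, about 0.15 kg. 
- brooch_bar: A narrow bar-shaped copper brooch with rounded ends, 50 x 14 mm, on a square walnut display block (64 x 64 mm, 30 mm high with its cream pad). Origin: centre of the block's underside, z up; the copper's top is 35 mm above it. Loose, about 0.15 kg. 
- brooch_square: A square copper brooch, 42 x 42 mm, on a square walnut display block (64 x 64 mm, 30 mm high with its cream pad). Origin: centre of the block's underside, z up; the copper's top is 35 mm above it. Loose, about 0.15 kg. 
- thimble_stand: Walnut stand of two round tiers with steel thimbles, 76 mm across, 87 mm high. Origin: centre of its underside. Loose, bystander in the row of brooches.
- music_box: Closed rosewood music box 124 x 94 mm, 59 mm high, brass plate on the lid. Origin: centre of its underside. Loose, bystander at the side opposite the bell.
- mug: Pottery mug with blue glaze, 80 mm across, 92 mm high, handle on its +y side. Origin: centre of its underside. Loose, bystander.
- bowl: Earthenware bowl 110 mm across, 45 mm high. Origin: centre of its underside. Loose, bystander.

How it is judged:
By the outcome, as a careful person would: the job done as asked, in the order asked, and still so for the second after the job is handed in, with the robot touching nothing.
It also fails if it takes over 59 s, if anything falls off the work surface, if the arm or the gripper's body presses on something with over 40 N, if the wrist force passes 120 N, or if a joint passes its speed limit or range.

## Robot

A 6-joint arm with a two-finger parallel gripper is mounted at the origin on the work surface. World frame = base frame: x ahead of the robot, y to its left, z up, the work surface at z = 0. Lengths are in m, angles in rad, forces in N, time in s.
With the tool pointing down it reaches from about 0.35 to 1 m from the base axis. Payload 7.1 kg.
Tool frame: the origin (TCP) lies at the very end of the fingers, on their centre line; the grasp point (between the pads) lies manip.grasp_offset behind it (manip.grasp_offset is the distance from the TCP to the grasp point, in m); z points along the fingers, y is the line along which they close (so a half turn about z gives the same grasp; the last joint's range is limited). The gripper opens to 85 mm and grips with 20 to 120 N. Pads are 22 mm wide; open, the fingers measure 114 mm over their backs; the gripper's body (76 mm by 85 mm) begins 54 mm behind the grasp point. The pads swing forward as they close: fully open they stand 13 mm farther back than shut.
Start: joints at [-1.186, 0.423, 1.63, -0, 1.089, -0.019], TCP at [0.246, -0.575, 0.231] pointing down, gripper open.
Joint ranges: [-3, 3], [-0.9, 2.11], [0.09, 2.58], [-1.31, 4.45], [0.11, 2.69], [-2.54, 2.54]. Speed limits (rad/s): [2.39, 2.39, 3.01, 3.14, 3.14, 3.14].

## Interface

Orientations are given as a rotation vector (axis times angle).
In Python, from station import manip, cams gives the robot as it stands.
- The arm moves only by the tool send_rows, never from a script. Its argument "rows" is text: rows parted by semicolons, each of 5 numbers parted by spaces: the closure, from 0 (fully open) to 1 (shut), then the shift along the tool's x, y, z normalised to -1 to 1, where 1 is 0.5 m, then the turn about the tool's z normalised to -1 to 1, where 1 is 1.5 rad. A call has 1 to 12 rows; each row is the pose to reach, as a shift and turn from the pose commanded when the call began, along the tool's axes at that moment; what a row does not reach only later rows make up. A row lasts 1/8 s, in which the tool goes at most 62.5 mm and 10.7 degrees, less where a joint would pass 70% of its speed; a pose out of reach is approached as far as the arm can. A call with a number of a shift or a turn outside -1 to 1 is refused whole. A call with a gripper value outside its range is refused whole. The fingers move at their own pace and stop on an object; "grip_force" is the grip in N (left out, the last holds). Time passes only in rows, so rows that repeat a pose let the fingers close. It gives the time, the measured TCP pose, the force, the opening and the grip force at its end, in the units of the state.
- manip.sense(): the state, without advancing time (a new reading comes with each control period).
- cams.grab_frame(name): name is "scene" or "top" or "wrist"; returns a dict with "pixels" (480x640x3 uint8, red, green, blue), "mtx" (3x3 intrinsics, pixels), "position" and "rotation" of the camera in the world. Camera axes: x right, y down, z forward; pixel columns grow to the right and rows downward; lengths in m; the calibration is good to about 2 mm. The wrist camera is an equidistant fisheye: a pixel r from the principal point sees the ray r / f radians off the axis. A picture is of the moment at which its call begins. There is no depth.
- manip.sign_off(): hands the job in; it is judged then, once.
The state is a dict: "clock": time; "joints": joint angles; "dq": joint speeds; "tau": joint torques, N m; "ee_pos": TCP position; "eef_rot": TCP orientation; "force": force on the tool from outside, world axes, zero at the start; "ft_torque": the same for the moment, N m; "grip_width": opening from 0.0 (shut) to 1.0 (fully open); "gripper_force": force on a finger pad.
Only numpy, scipy, OpenCV 4.12 (cv2) and the standard library are available. Lean on these libraries where they do the work, as an engineer would, in place of code of your own. Each camera call takes 0.05 s, during which the arm holds its last target. There are 200 camera calls.

## Working session

There is one attempt and no reset: what is moved stays moved. The work goes in short steps, Python scripts to look and compute and a tool call to move; the robot and the scene stay as the last step left them, time stands still between calls to the robot, and variables do not carry over. Pictures are saved under pics/ and viewed, at most 10 in all, crops included, and the job is handed in when it is done.

Besides the shell and the picture viewer there is one more tool, called after ">>>" as name(argument=value, ...) on one line, values as JSON. send_rows: Moves the arm, as the interface text tells. Its arguments: {"type":"object","properties":{"rows":{"type":"string"},"grip_force":{"type":"number"}},"required":["rows"]}

```bash
mkdir -p pics; cat > h.py <<'E'
import numpy as np, cv2, json
from station import manip, cams
def snap(n,fn):
    f=cams.grab_frame(n); cv2.imwrite(fn,np.ascontiguousarray(f["pixels"][:,:,::-1]))
    np.savez(fn+'.npz',K=f["mtx"],p=f["position"],R=f["rotation"]); return f
def ray(fn,u,v):
    d=np.load(fn+'.npz'); r=d['R']@(np.linalg.inv(d['K'])@[u,v,1]); return d['p'],r
def onz(fn,u,v,z):
    p,r=ray(fn,u,v); return p+r*(z-p[2])/r[2]
def proj(fn,P):
    d=np.load(fn+'.npz'); c=d['R'].T@(np.array(P)-d['p']); q=d['K']@c; return q[:2]/q[2]
E
python3 - <<'E'
from h import *
for n in("top","scene"):
    f=snap(n,f"pics/{n}.png"); print(n,f["position"],f["rotation"],f["mtx"])
print(manip.sense(), manip.grasp_offset)
E
```

```text
top [ 0.39589824 -0.01518194  1.02816065] [-2.11232345  2.13459013 -0.18336145] [[438.51629482   0.         317.4309638 ]
 [  0.         438.51629482 240.01398416]
 [  0.           0.           1.        ]]
scene [1.02238754 0.5086457  0.91909288] [-0.97225914 -2.56504867  0.92807048] [[555.27860751   0.         316.005961  ]
 [  0.         555.27860751 243.98110426]
 [  0.           0.           1.        ]]
{'clock': 0.1, 'joints': array([-1.18598932e+00,  4.23758141e-01,  1.63059535e+00,  6.73081346e-07,
        1.08860030e+00, -1.89923093e-02]), 'dq': array([ 0.00045302, -0.00188962, -0.00197528, -0.00035286, -0.00155269,
       -0.00128808]), 'tau': array([-4.02776559e-04, -5.58428192e+01, -2.82443100e+01, -6.00211456e-05,
        3.03989887e-03, -2.45296621e-05]), 'ee_pos': array([ 0.2454186 , -0.57427415,  0.23063451]), 'eef_rot': array([-3.07646748e+00, -6.29717067e-01,  3.87805573e-04]), 'force': array([ 1.18658878, -0.48179558, -0.03092622]), 'ft_torque': array([ 0.04310882, -0.00901786,  0.04713072]), 'gripper_force': 0.0, 'grip_width': 1.0001746879391735} 0.0187
```

View pics/top.png

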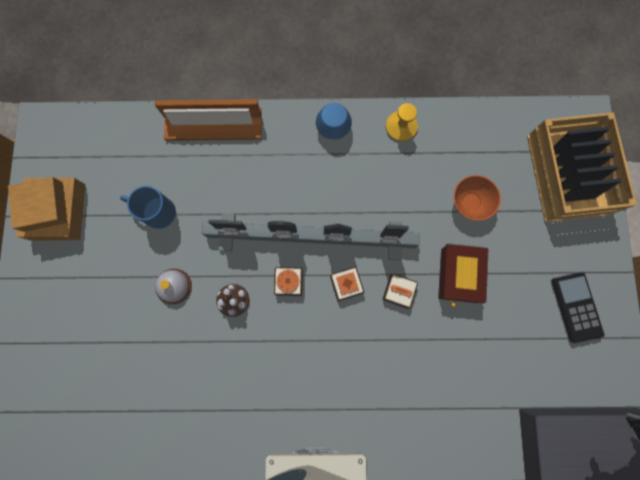

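View pics/scene.png

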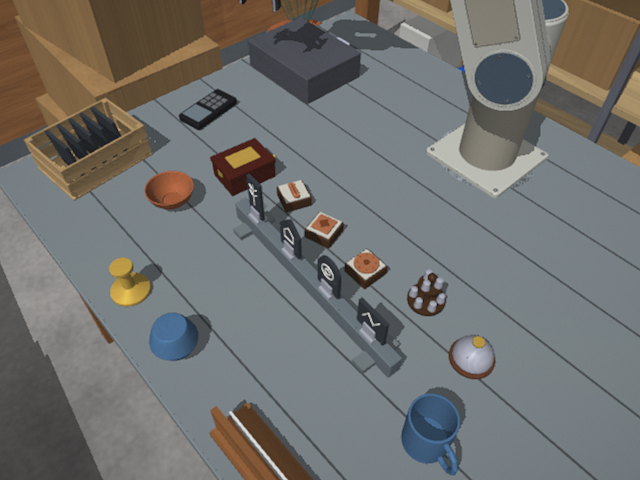

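The top view shows the bell at about (173,285) with its cap near (166,284), the round brooch at (288,281) and the tiles at columns 228, 283, 337 and 394. In the scene view the arched tile with circles is at (329,275), the round brooch at (366,263) and the bell cap at (480,342). I'll enlarge these to refine the positions.

```bash
python3 - <<'E'
from h import *
t=cv2.imread('pics/top.png'); s=cv2.imread('pics/scene.png')
def c(i,x,y,w=50,h=37): return cv2.resize(i[y:y+h,x:x+w],(400,296),interpolation=cv2.INTER_CUBIC)
a=np.vstack([np.hstack([c(t,148,266),c(t,260,212)]),np.hstack([c(s,455,330),c(s,305,250)])])
cv2.imwrite('pics/crop.png',a)
for n,fn,u,v,z in[("cap","top",166,284.5,.062),("cap","scene",480,342,.062),("br","top",288,281,.035),("br","scene",366.5,263,.035),("arch","top",283,222,.142),("arch","scene",329,256,.142)]:
    print(n,fn,onz(f'pics/{fn}.png',u,v,z).round(4))
E
```

```text
Traceback (most recent call last):
  File "h.py", line 9, in onz
    p,r=ray(fn,u,v); return p+r*(z-p[2])/r[2]
                                         ~^^^
IndexError: invalid index to scalar variable.
```

View pics/crop.png

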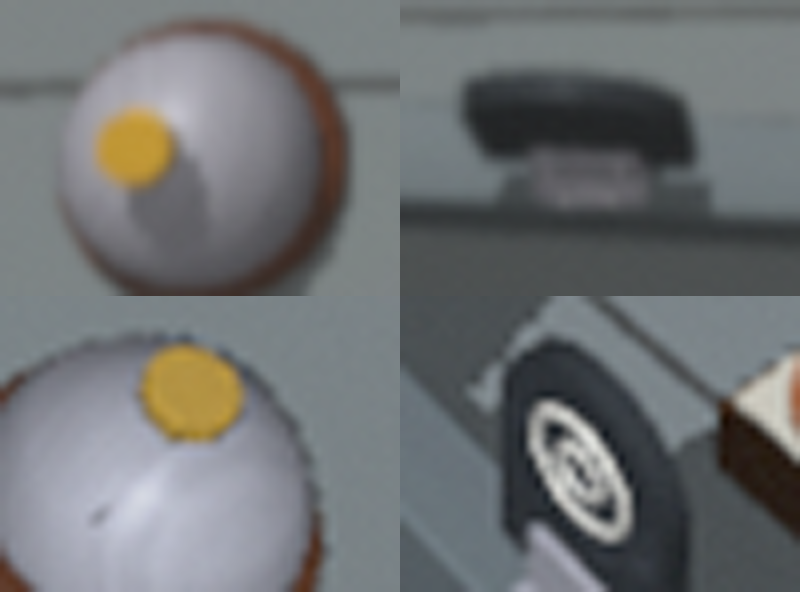

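The crops show the cap centre at (164.6,284) in top and (478.8,341.3) in scene. The tile with circles has a round top, with its upper edge near rows 221–223 in the top view.

```bash
sed -i "s/R=f\[\"rotation\"\]/R=cv2.Rodrigues(np.array(f['rotation']))[0]/; s/d\['R'\]/RR(d['R'])/g" h.py
cat >> h.py <<'E'
def RR(r): return r if r.ndim==2 else cv2.Rodrigues(r)[0]
E
python3 - <<'E'
from h import *
T='pics/top.png';S='pics/scene.png'
for n,fn,u,v,z in[("cap","top",164.6,284,.062),("cap","scene",478.8,341.3,.062),("br","top",288,281,.035),("br","scene",366.5,262.5,.035),("rail0","top",203,229,.045),("rail1","top",418,240,.045),("mug","top",147,202,.09),("box","top",465,273,.059),("thimble","top",232,299,.07)]:
    print(n,fn,onz(f'pics/{fn}.png',u,v,z).round(4))
# copper blob in top
for fn,(x,y,w,h) in((T,(270,264,36,34)),(S,(345,248,45,30))):
    i=cv2.imread(fn)[y:y+h,x:x+w].astype(int); m=((i[...,2]-i[...,0]>60)&(i[...,2]>130)).astype(np.uint8)
    n,l,st,c=cv2.connectedComponentsWithStats(m); k=1+st[1:,4].argmax(); uv=c[k]+[x,y]; print(uv,st[k],onz(fn,*uv,.035).round(4))
# rail yaw and arch fit
yaw=0
p=onz(T,203,229,.045)-onz(T,418,240,.045); ydir=p[:2]/np.linalg.norm(p[:2]); print('ydir',ydir)
a=onz(T,283,222,.142); print('arch guess',a)
np.save('ydir.npy',ydir)
def arch(P): # outline pts
    y=np.r_[ydir,0]; x=np.array([y[1],-y[0],0]); th=np.linspace(0,np.pi,15); out=[]
    for sx in(-.004,.004):
        for k in th: out.append(P+x*sx+y*.03*np.cos(k)+np.array([0,0,.03*np.sin(k)-.03]))
        for s in(-.03,.03): out.append(P+x*sx+y*s+np.array([0,0,-.07]))
    return out
from itertools import product
def draw(P,fn):
    i=cv2.imread(fn); x,y=np.int32(proj(fn,P))-[40,25]; i=cv2.resize(i[y:y+60,x:x+80],None,fx=5,fy=5,interpolation=cv2.INTER_CUBIC)
    for q in arch(P): u=((proj(fn,q)+.5-[x,y])*5); cv2.circle(i,tuple(np.int32(u)),1,(0,0,255),-1)
    return i
cv2.imwrite('pics/fit.png',np.hstack([draw(a,T),draw(a,S)]))
E
```

```text
cap top [0.4771 0.3298 0.062 ]
cap scene [0.4786 0.3311 0.062 ]
br top [0.4832 0.0594 0.035 ]
br scene [0.486  0.0625 0.035 ]
rail0 top [0.6037 0.2541 0.045 ]
rail1 top [ 0.5725 -0.2369  0.045 ]
mug top [0.6568 0.3685 0.09  ]
box top [ 0.4947 -0.3337  0.059 ]
thimble top [0.4424 0.1784 0.07  ]
[287.41836735 280.42857143] [  7   6  22  22 392] [0.4846 0.0607 0.035 ]
[365.90052356 262.54188482] [  9   5  25  20 382] [0.487  0.0618 0.035 ]
ydir [0.06342452 0.99798664]
arch guess [0.59607647 0.06202913 0.142     ]
```

View pics/fit.png

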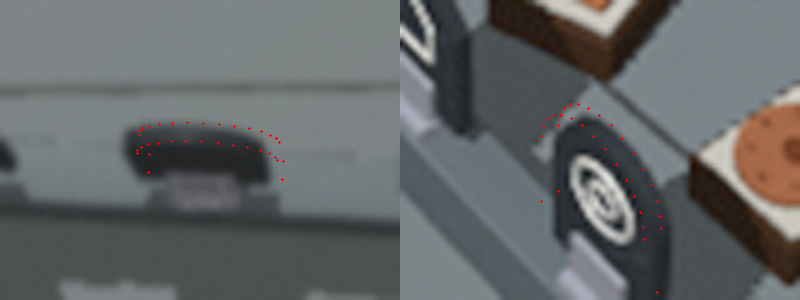

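The model outline needs a shift of about 2.5 px left in the top view, which puts the arch top near (0.595, 0.067). I'll redraw to check and compute the move numbers.

```bash
cat >> h.py <<'E'
def go(P):
    s=manip.sense(); R=cv2.Rodrigues(np.array(s['eef_rot']))[0]; d=R.T@(np.array(P)-s['ee_pos'])/.5
    print('at',s['ee_pos'].round(4),'t',s['clock'],'F',s['force'].round(1),'rowshift',d.round(4))
E
python3 - <<'E'
from h import *
T='pics/top.png';S='pics/scene.png'
ydir=np.load('ydir.npy')
def arch(P):
    y=np.r_[ydir,0]; x=np.array([y[1],-y[0],0]); th=np.linspace(0,np.pi,15)
    return [P+x*sx+y*.03*np.cos(k)+np.array([0,0,.03*np.sin(k)-.03]) for sx in(-.004,.004) for k in th]
def draw(P,fn):
    i=cv2.imread(fn); x,y=np.int32(proj(fn,P))-[40,25]; i=cv2.resize(i[y:y+60,x:x+80],None,fx=5,fy=5,interpolation=cv2.INTER_CUBIC)
    for q in arch(P): u=((proj(fn,q)+.5-[x,y])*5); cv2.circle(i,tuple(np.int32(u)),1,(0,0,255),-1)
    return i
a=np.array([.595,.067,.142])
cv2.imwrite('pics/fit2.png',np.hstack([draw(a,T),draw(a,S)]))
go([.40,.0,.25]);go([.478,.3305,.25])
E
```

```text
at [ 0.2454 -0.5743  0.2306] t 0.1 F [ 1.2 -0.5 -0. ] rowshift [ 0.7356 -0.9348 -0.0374]
at [ 0.2454 -0.5743  0.2306] t 0.1 F [ 1.2 -0.5 -0. ] rowshift [ 1.1388 -1.4813 -0.0367]
```

View pics/fit2.png

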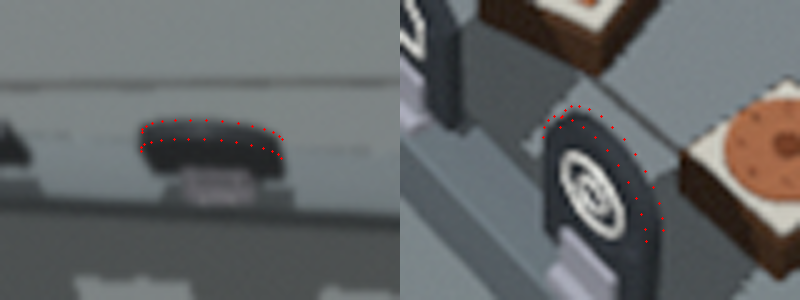

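The outline now fits within about a pixel, so the arch top is near (0.597, 0.067). I'll start moving with the fingers shut.

>>> send_rows(rows="1 0.735 -0.935 -0.04 0;1 0.735 -0.935 -0.04 0;1 0.735 -0.935 -0.04 0;1 0.735 -0.935 -0.04 0;1 0.735 -0.935 -0.04 0;1 0.735 -0.935 -0.04 0;1 0.735 -0.935 -0.04 0;1 0.735 -0.935 -0.04 0;1 0.735 -0.935 -0.04 0;1 0.735 -0.935 -0.04 0;1 0.735 -0.935 -0.04 0;1 0.735 -0.935 -0.04 0", grip_force=20)

```text
clock: 1.6
ee_pos: [0.3994, -0.0007, 0.2511]
eef_rot: [3.078, 0.631, -0.001]
force: [0.2, -0.6, -0.6]
grip_width: 0.0
gripper_force: 0.0
```

```bash
python3 -c "
from h import *
go([.478,.3305,.2]);go([.478,.3305,.1])"
```

```text
at [ 0.3994 -0.0007  0.2511] t 1.6 F [ 0.2 -0.6 -0.6] rowshift [ 0.4052 -0.547   0.1018]
at [ 0.3994 -0.0007  0.2511] t 1.6 F [ 0.2 -0.6 -0.6] rowshift [ 0.4053 -0.547   0.3018]
```

>>> send_rows(rows="1 0.405 -0.547 0 0;1 0.405 -0.547 0 0;1 0.405 -0.547 0 0;1 0.405 -0.547 0 0;1 0.405 -0.547 0 0;1 0.405 -0.547 0 0;1 0.405 -0.547 0.2 0;1 0.405 -0.547 0.3 0;1 0.405 -0.547 0.3 0;1 0.405 -0.547 0.3 0;1 0.405 -0.547 0.3 0")

```text
clock: 2.98
ee_pos: [0.4798, 0.3303, 0.1024]
eef_rot: [-3.078, -0.628, -0.002]
force: [-0.1, 0.7, 1.2]
grip_width: -0.002
gripper_force: 0.0
```

```bash
python3 - <<'E'
from h import *
go([.478,.3305,.054])
f=snap('scene','pics/s2.png'); t=snap('top','pics/t2.png'); snap('wrist','pics/w2.png')
a=cv2.imread('pics/s2.png')[270:400,410:540]; b=cv2.imread('pics/t2.png')[220:350,110:240]; w=cv2.imread('pics/w2.png')
cv2.imwrite('pics/c2.png',np.hstack([cv2.resize(a,(400,400)),cv2.resize(b,(400,400))]))
E
```

```text
at [0.4798 0.3303 0.1024] t 2.975 F [-0.1  0.7  1.2] rowshift [-0.0034 -0.0018  0.0969]
```

View pics/c2.png

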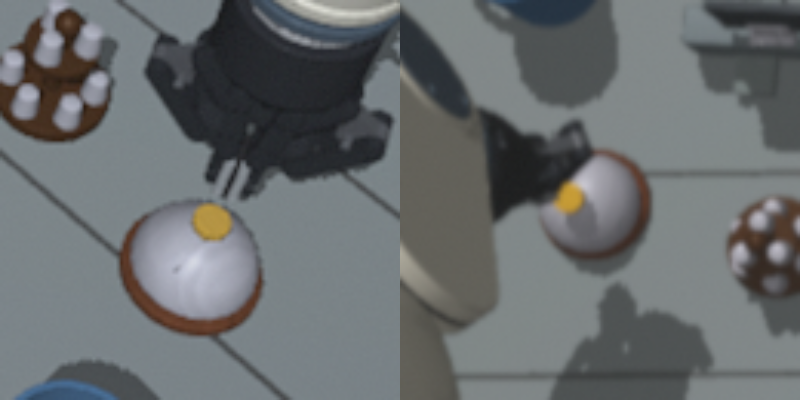

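View pics/w2.png

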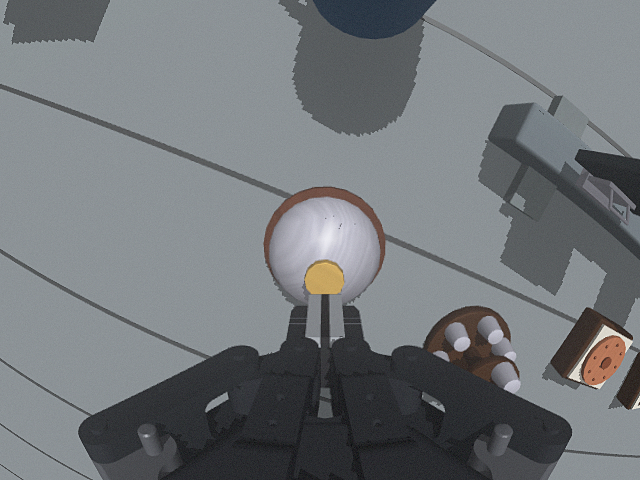

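The wrist view shows the shut fingertips at (325,296), in line with the brass cap at (324,278). I'll press gently and read the force.

>>> send_rows(rows="1 -0.002 -0.001 0.04 0;1 -0.002 -0.001 0.07 0;1 -0.002 -0.001 0.08 0;1 -0.002 -0.001 0.086 0;1 -0.002 -0.001 0.09 0;1 -0.002 -0.001 0.093 0;1 -0.002 -0.001 0.093 0;1 -0.002 -0.001 0.093 0;1 -0.002 -0.001 0.093 0")

```text
clock: 4.25
ee_pos: [0.4773, 0.3306, 0.056]
eef_rot: [3.078, 0.63, -0.0]
force: [-5.1, -3.5, 12.2]
grip_width: -0.003
gripper_force: 5.9
```

12 N at z = 0.056 m means the plunger is on its stop. Now I'll release it and lift.

>>> send_rows(rows="1 0 0 -0.005 0;1 0 0 -0.02 0;1 0 0 -0.1 0;1 0 0 -0.2 0;1 0 0 -0.3 0;1 0 0 -0.4 0;1 0 0 -0.5 0;1 0 0 -0.5 0;1 0 0 -0.5 0;1 0 0 -0.5 0")

```text
clock: 5.5
ee_pos: [0.4768, 0.3303, 0.3033]
eef_rot: [3.077, 0.63, -0.004]
force: [-0.6, 0.1, 0.7]
grip_width: 0.002
gripper_force: 0.0
```

```bash
python3 -c "
from h import *
go([.597,.067,.30]);go([.597,.067,.165])"
```

```text
at [0.4768 0.3303 0.3033] t 5.5 F [-0.6  0.1  0.7] rowshift [0.0141 0.5787 0.0068]
at [0.4768 0.3303 0.3033] t 5.5 F [-0.6  0.1  0.7] rowshift [0.0148 0.5786 0.2768]
```

>>> send_rows(rows="1 0.014 0.579 0 0;1 0.014 0.579 0 0;1 0.014 0.579 0 0;1 0.014 0.579 0 0;1 0.014 0.579 0 0;1 0.014 0.579 0 0;1 0.014 0.579 0.1 0;1 0.014 0.579 0.2 0;1 0.014 0.579 0.2 0;1 0.014 0.579 0.2 0;1 0.014 0.579 0.2 0")

```text
clock: 6.88
ee_pos: [0.599, 0.0678, 0.2071]
eef_rot: [3.077, 0.631, 0.006]
force: [0.7, 0.4, -0.3]
grip_width: -0.002
gripper_force: 0.0
```

```bash
python3 - <<'E'
from h import *
go([.597,.067,.165])
snap('scene','pics/s3.png'); snap('wrist','pics/w3.png')
a=cv2.imread('pics/s3.png')[190:320,265:395]; w=cv2.imread('pics/w3.png')[200:350,250:400]
cv2.imwrite('pics/c3.png',np.hstack([cv2.resize(a,(400,400)),cv2.resize(w,(400,400))]))
E
```

```text
at [0.599  0.0678 0.2071] t 6.875 F [ 0.7  0.4 -0.3] rowshift [-0.0046 -0.0003  0.0843]
```

View pics/c3.png

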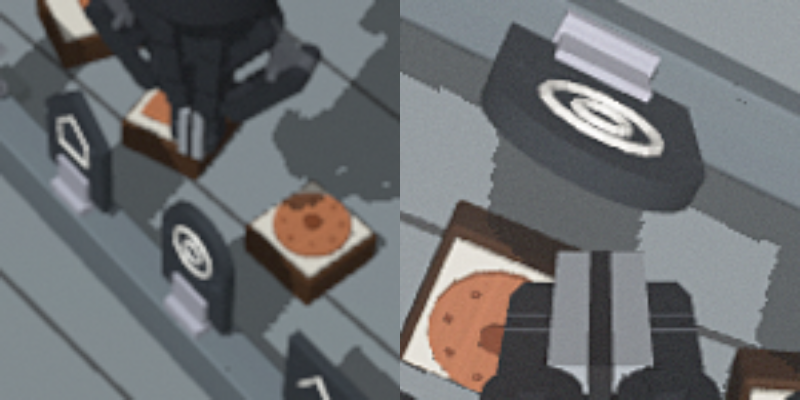

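The wrist crop shows the fingers (column 600) in line with the arched tile, whose arch centre is at about column 605. I'll go down to about 22 mm above the arch and hold.

>>> send_rows(rows="1 -0.003 0 0.04 0;1 -0.003 0 0.07 0;1 -0.003 0 0.085 0;1 -0.003 0 0.085 0;1 -0.003 0 0.085 0;1 -0.003 0 0.085 0;1 -0.003 0 0.085 0;1 -0.003 0 0.085 0;1 -0.003 0 0.085 0;1 -0.003 0 0.085 0")

```text
clock: 8.22
ee_pos: [0.5963, 0.0667, 0.1623]
eef_rot: [-3.078, -0.63, 0.0]
force: [-0.6, 0.1, -0.9]
grip_width: 0.001
gripper_force: 0.0
```

>>> send_rows(rows="1 0 0 0 0;1 0 0 0 0;1 0 0 0 0;1 0 0 0 0;1 0 0 0 0;1 0 0 0 0;1 0 0 0 0;1 0 0 0 0;1 0 0 0 0;1 0 0 0 0;1 0 0 0 0;1 0 0 0 0")

```text
clock: 9.72
ee_pos: [0.5963, 0.0667, 0.1623]
eef_rot: [3.078, 0.63, -0.0]
force: [-0.0, 1.3, 1.2]
grip_width: 0.001
gripper_force: 0.0
```

>>> send_rows(rows="1 0 0 0 0;1 0 0 0 0;1 0 0 0 0;1 0 0 0 0;1 0 0 0 0;1 0 0 0 0;1 0 0 0 0;1 0 0 0 0;1 0 0 0 0;1 0 0 0 0;1 0 0 0 0;1 0 0 0 0")

```text
clock: 11.22
ee_pos: [0.5963, 0.0667, 0.1623]
eef_rot: [-3.078, -0.63, -0.0]
force: [0.3, -0.0, -0.1]
grip_width: -0.002
gripper_force: 0.0
```

```bash
python3 -c "
from h import *
go([.597,.067,.25]);go([.486,.061,.25]);go([.486,.061,.058])"
```

```text
at [0.5963 0.0667 0.1623] t 11.225 F [ 0.3 -0.  -0.1] rowshift [ 1.600e-03 -1.000e-04 -1.753e-01]
at [0.5963 0.0667 0.1623] t 11.225 F [ 0.3 -0.  -0.1] rowshift [-0.2073 -0.0763 -0.1753]
at [0.5963 0.0667 0.1623] t 11.225 F [ 0.3 -0.  -0.1] rowshift [-0.2073 -0.0763  0.2087]
```

>>> send_rows(rows="1 0 0 -0.09 0;1 0 0 -0.17 0;1 -0.1 -0.038 -0.17 0;1 -0.207 -0.076 -0.17 0;1 -0.207 -0.076 -0.17 0;1 -0.207 -0.076 -0.08 0;1 -0.207 -0.076 0 0;1 -0.207 -0.076 0.08 0;1 -0.207 -0.076 0.13 0;1 -0.207 -0.076 0.17 0;1 -0.207 -0.076 0.19 0;1 -0.207 -0.076 0.208 0")

```text
clock: 12.72
ee_pos: [0.4871, 0.061, 0.0581]
eef_rot: [3.078, 0.63, 0.001]
force: [0.1, 0.6, -0.2]
grip_width: -0.004
gripper_force: 0.0
```

>>> send_rows(rows="1 0 0 0 0;1 0 0 0 0;1 0 0 0 0;1 0 0 0 0;1 0 0 0 0;1 0 0 0 0;1 0 0 0 0;1 0 0 0 0;1 0 0 0 0;1 0 0 0 0;1 0 0 0 0;1 0 0 0 0")

```text
clock: 14.22
ee_pos: [0.4862, 0.061, 0.0583]
eef_rot: [3.078, 0.63, 0.0]
force: [0.2, 0.1, -0.7]
grip_width: -0.002
gripper_force: 0.0
```

```bash
python3 - <<'E'
from h import *
go([.486,.061,.057])
snap('scene','pics/s4.png'); snap('wrist','pics/w4.png')
a=cv2.imread('pics/s4.png')[190:320,300:430]; w=cv2.imread('pics/w4.png')[200:350,250:400]
cv2.imwrite('pics/c4.png',np.hstack([cv2.resize(a,(400,400)),cv2.resize(w,(400,400))]))
E
```

```text
at [0.4862 0.061  0.0583] t 14.225 F [ 0.2  0.1 -0.7] rowshift [-0.0004 -0.0003  0.0027]
```

View pics/c4.png

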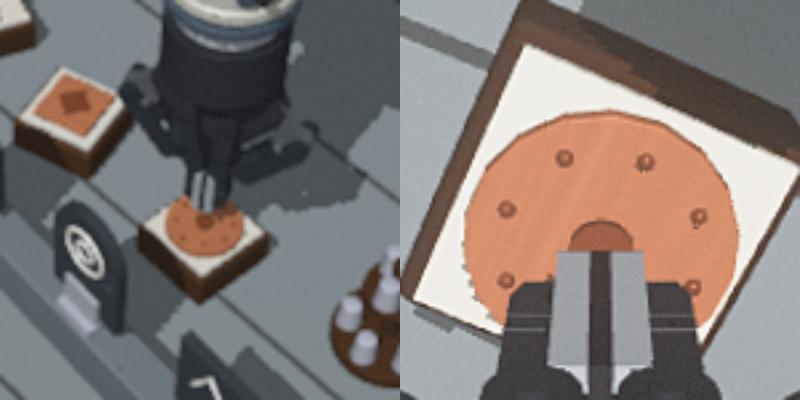

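The fingertips (column 600, row 250 in the wrist crop) stand over the round brooch's boss with a clear gap of about 22 mm. I'll hold on, then hand in.

>>> send_rows(rows="1 0 0 0 0;1 0 0 0 0;1 0 0 0 0;1 0 0 0 0;1 0 0 0 0;1 0 0 0 0;1 0 0 0 0;1 0 0 0 0;1 0 0 0 0;1 0 0 0 0;1 0 0 0 0;1 0 0 0 0")

```text
clock: 15.82
ee_pos: [0.4862, 0.0609, 0.0583]
eef_rot: [3.078, 0.63, -0.0]
force: [0.5, -0.8, 0.5]
grip_width: 0.001
gripper_force: 0.0
```

>>> send_rows(rows="1 0 0 0 0;1 0 0 0 0;1 0 0 0 0;1 0 0 0 0;1 0 0 0 0;1 0 0 0 0")

```text
clock: 16.58
ee_pos: [0.4862, 0.061, 0.0583]
eef_rot: [3.078, 0.63, -0.0]
force: [0.4, -0.5, -0.2]
grip_width: 0.001
gripper_force: 0.0
```

```bash
python3 -c "
from h import *
go([.486,.061,.057]); print(manip.sign_off())"
```

```text
at [0.4862 0.061  0.0583] t 16.575 F [ 0.4 -0.5 -0.2] rowshift [-0.0003 -0.0002  0.0026]
the job is handed in; nothing more can be done
None
```

I pressed the bell down to its stop and released it, held the fingertips about 20 mm above the arched tile for about 3 s, then about 23 mm above the round brooch for over 3 s; the job was handed in at 16.6 s, still pointing at the brooch, but the sign-off returned no verdict.

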